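Switch on and tare the balance under the mortar

TASK

Switch on and tare the bench balance that carries the white mortar and pestle: with closed fingertips lightly press its green key down until it registers and let it spring back, then press its blue key in the same way, and withdraw. Leave the other two balances alone and do not lift, shift or knock over anything on the bench.

Things in the scene. Friction and masses are not known exactly. Their poses are not given: they have to be found in the camera images.
- bal_mortar: The balance to operate, the mortar on its pan; white housing 230 x 160 x 38 mm, fixed. Origin under its centre at bench height; x from keys to pan, y to the left. Two round keys, 28 mm across, tops 48 mm up, at x = -88 mm: green y = +35, blue y = -35 mm (open fingers would touch both). Steel pan 136 mm across, centre x = +40 mm, top 52 mm up. Two like it stand beside it, in any order.
- bal_mortar_green_top (a point): Centre of the top face of this balance's green key (switch on); 48 mm above the bench when up. It moves down with the key.
- bal_mortar_blue_top (a point): Centre of the top face of this balance's blue key (tare); 48 mm above the bench when up. It moves down with the key.
- bal_mortar_green (a joint): Green key. Its downward travel in m: 0 = up, 0.007 = on its stop. Spring key: moves off at 0.8 N, registers 0.003 down (about 2.6 N), reaches its stop at about 5 N, springs back up by itself.
- bal_mortar_blue (a joint): Blue key. Its downward travel in m: 0 = up, 0.007 = on its stop. Spring key: moves off at 0.8 N, registers 0.003 down (about 2.6 N), reaches its stop at about 5 N, springs back up by itself.
- bal_bottle: Same type of balance: white housing 230 x 160 mm, 38 mm high, round steel pan, a green and a blue key in front. Origin under the centre of the housing; x runs from the keys to the pan. Fixed to the bench. Carries the amber bottle. Leave alone.
- bal_jar: Same type of balance: white housing 230 x 160 mm, 38 mm high, round steel pan, a green and a blue key in front. Origin under the centre of the housing; x runs from the keys to the pan. Fixed to the bench. Carries the white jar. Leave alone.
- mortar: White ceramic mortar, 110 mm across the rim, 62 mm high, loose on the pan, its white pestle standing slanted in it, up to 103 mm above its foot (the two are one piece). Origin under its foot, z up.
- amber_bottle: Amber glass bottle with black cap, 52 mm across, 105 mm high, loose. Origin under its foot.
- jar: White lidded jar, 72 mm across, 75 mm high, loose. Origin under its foot.
- spatula: Spatula, 200 mm long, lying loose on the bench left of the balances. Origin under its middle, x along its length.
- cup: Blue cup, 84 mm across, 85 mm high, loose at the right. Origin under its foot.

How it is judged:
By the outcome, as a careful person would: the job done as asked, in the order asked, and still so for the second after the job is handed in, with the robot touching nothing.
It also fails if it takes over 40 s, if anything falls off the work surface, if the arm or the gripper's body presses on something with over 40 N, if the wrist force passes 120 N, or if a joint passes its speed limit or range.

ROBOT

A 6-joint arm with a two-finger parallel gripper is mounted at the origin on the work surface. World frame = base frame: x ahead of the robot, y to its left, z up, the work surface at z = 0. Lengths are in m, angles in rad, forces in N, time in s.
With the tool pointing down it reaches from about 0.35 to 0.975 m from the base axis. Payload 7.1 kg.
Tool frame: the origin (TCP) lies at the very end of the fingers, on their centre line; the grasp point (between the pads) lies 19 mm behind it (r.hold_point_z is the distance from the TCP to the grasp point, in m); z points along the fingers, y is the line along which they close (so a half turn about z gives the same grasp; the last joint's range is limited). The gripper opens to 88 mm and grips with 3 to 60 N. Pads are 20 mm wide; open, the fingers measure 115 mm over their backs; the gripper's body (75 mm by 178 mm) begins 61 mm behind the grasp point.
Start: joints at [1.112, 0.423, 1.63, -0, 1.089, -0.019], TCP at [0.266, 0.566, 0.223] pointing down, gripper open.
Joint ranges: [-3, 3], [-0.9, 2.11], [0.09, 2.58], [-1.31, 4.45], [0.11, 2.69], [-2.54, 2.54]. Speed limits (rad/s): [2.39, 2.39, 3.01, 3.14, 3.14, 3.14].

INTERFACE

Orientations are given as a 3x3 rotation matrix whose columns are the frame's x, y, z axes.
In Python, from plant import r, effector, optics gives the robot as it stands. The module is installed in compiled form; this text tells all that it offers. Calls block until the motion is done:
- r.move_pose(position, orientation): joint-space move of the TCP to a pose.
- r.move_straight(position, max_speed=0.15, attitude=None, force_limit=None): straight line of the TCP; attitude=None keeps the orientation; max_speed is the mean speed in m/s. With force_limit (N) it stops when the force on the tool has changed by that much, and returns True; else False.
- r.set_joints(angles): joint-space move.
- effector.command_gripper(opening, newtons=None): finger opening in m; newtons is the grip in N (None keeps the last); returns when the fingers have stopped.
- r.wait(seconds).
- r.inverse_kinematics(position, orientation): joint angles nearest the present ones, or None.
- optics.get_image(name): name is "scene" or "top" or "wrist"; returns a dict with "pixels" (400x640x3 uint8, red, green, blue), "vertical_fov" (degrees; the focal length in pixels is half the picture's height over the tangent of half this angle, whatever the lens; pixels are square), "cx", "cy" (the principal point, pixels), "rvec" (rotation vector, rad) and "tvec" (3), from world to camera coordinates, as OpenCV has them. Camera axes: x right, y down, z forward; pixel columns grow to the right and rows downward; lengths in m; the calibration is good to about 2 mm. A picture is of the moment at which its call begins. There is no depth.
A pose or a line that the arm cannot do raises r.PlanningError and nothing moves.
- r.hand_in(): hands the job in; it is judged then, once.
Readings, each from a call of its own:
- r.read_time_s(): time.
- r.read_qpos(): joint angles.
- r.read_joint_vel(): joint speeds.
- r.read_joint_torque(): joint torques, N m.
- r.read_ee_pos(): TCP position.
- r.read_orientation(): TCP orientation.
- r.read_ft_force(): force on the tool from outside, world axes, zero at the start.
- r.read_wrist_torque(): the same for the moment, N m.
- r.read_grip_width(): finger opening in m.
- r.read_grasp_force(): force on a finger pad.
Only numpy, scipy, OpenCV 4.12 (cv2) and the standard library are available. Lean on these libraries where they do the work, as an engineer would, in place of code of your own. Each camera call takes 0.05 s, during which the arm holds its last target. There are 200 camera calls.

## Working session

There is one attempt and no reset: what is moved stays moved. The work goes in short steps, each a Python script; the robot and the scene stay as the last script left them, time stands still between calls to the robot, and variables do not carry over. Pictures are saved under pics/ and viewed, at most 10 in all, crops included, and the job is handed in when it is done.

```bash
mkdir -p pics; python3 - <<'E'
from plant import r,effector,optics
import cv2,pickle
for n in("scene","top"):
    d=optics.get_image(n);pickle.dump(d,open(n+".pkl","wb"))
    cv2.imwrite(f"pics/{n}.png",d["pixels"][:,:,::-1])
    print({k:v for k,v in d.items() if k!="pixels"})
E
```

```text
{'vertical_fov': 50.52761312453157, 'cx': 320.8109506789118, 'cy': 198.75632298488995, 'rvec': array([ 2.12290517,  1.34404058, -0.48809465]), 'tvec': array([-0.25013029, -0.31465883,  1.46724229])}
{'vertical_fov': 50.81387719709754, 'cx': 323.8270357056975, 'cy': 205.75363100962753, 'rvec': array([ 2.13775551, -2.10769363,  0.15075111]), 'tvec': array([0.01411864, 0.53291533, 1.17770594])}
```

View pics/top.png

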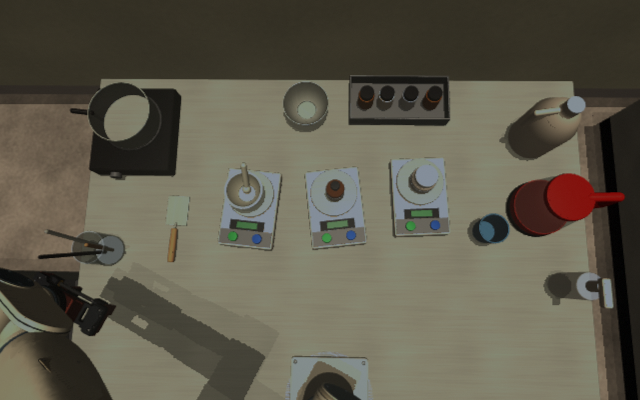

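View pics/scene.png

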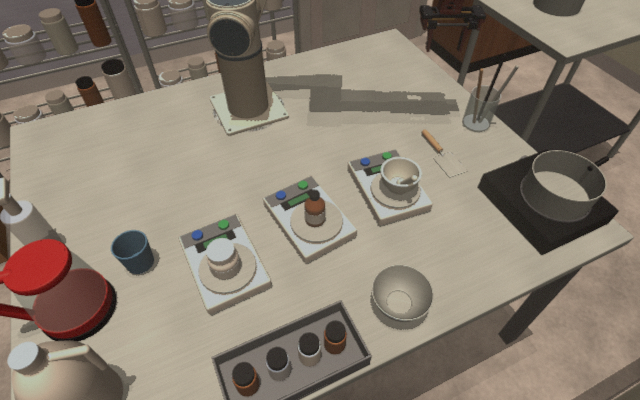

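The mortar balance is leftmost in the top view: green key near (233,237), blue near (257,239), mortar (243,190). In the scene view its keys are near (387,155) and (365,162). I'll take the keys' colour centroids in both views and project them to z=0.048.

```bash
cat > h.py <<'E'
import numpy as np,cv2,pickle
def cam(d):
    f=200/np.tan(np.radians(d["vertical_fov"]/2)); R=cv2.Rodrigues(d["rvec"])[0]
    return np.array([[f,0,d["cx"]],[0,f,d["cy"]],[0,0,1]]),R,d["tvec"]
def ray(d,p,z):
    K,R,t=cam(d); v=R.T@np.linalg.inv(K)@[p[0],p[1],1]; c=-R.T@t
    return c+v*(z-c[2])/v[2]
def blob(d,col,box):
    x0,y0,x1,y1=box; a=d["pixels"][y0:y1,x0:x1].astype(int); R,G,B=a[...,0],a[...,1],a[...,2]
    m=(G>R+40)&(G>B+40) if col=="g" else (B>R+40)&(B>G+25)
    n,l,s,c=cv2.connectedComponentsWithStats(m.astype(np.uint8))
    i=1+s[1:,4].argmax(); return c[i]+[x0,y0],s[i,4]
E
python3 - <<'E'
from h import *
D={n:pickle.load(open(n+".pkl","rb")) for n in("top","scene")}
B={"top":((225,229,241,246),(249,231,266,247)),"scene":((379,148,396,163),(357,154,373,169))}
for n,d in D.items():
    P=[]
    for c,b in zip("gb",B[n]):
        p,a=blob(d,c,b); P.append(ray(d,p,.047)); print(n,c,p,a,P[-1].round(4))
    print(np.linalg.norm(P[0]-P[1]))
for n,pts in (("top",[(226,170),(281,173),(273,248),(220,244)]),("scene",[(349,155),(430,207)])):
    for p in pts: print(n,p,ray(D[n],p,.038).round(3))
crop=D["top"]["pixels"][150:260,205:295,::-1]
crop2=D["scene"]["pixels"][135:225,335:445,::-1]
cv2.imwrite("pics/c.png",np.hstack([cv2.resize(crop,(400,489),interpolation=2),cv2.resize(crop2,(400,489*0+327),interpolation=2) if 0 else cv2.copyMakeBorder(cv2.resize(crop2,(400,327),interpolation=2),0,162,0,0,0)]))
E
```

```text
top g [232.12307692 235.87692308] 65 [0.4412 0.2842 0.047 ]
top b [256.10294118 238.27941176] 68 [0.4352 0.2146 0.047 ]
0.06985609687012738
scene g [386.5 155. ] 42 [0.4439 0.2814 0.047 ]
scene b [364.93877551 160.7755102 ] 49 [0.4376 0.2123 0.047 ]
0.06944158000931952
top (226, 170) [0.638 0.315 0.038]
top (281, 173) [0.631 0.15  0.038]
top (273, 248) [0.409 0.166 0.038]
top (220, 244) [0.418 0.32  0.038]
scene (349, 155) [0.388 0.186 0.038]
scene (430, 207) [0.657 0.29  0.038]
```

View pics/c.png

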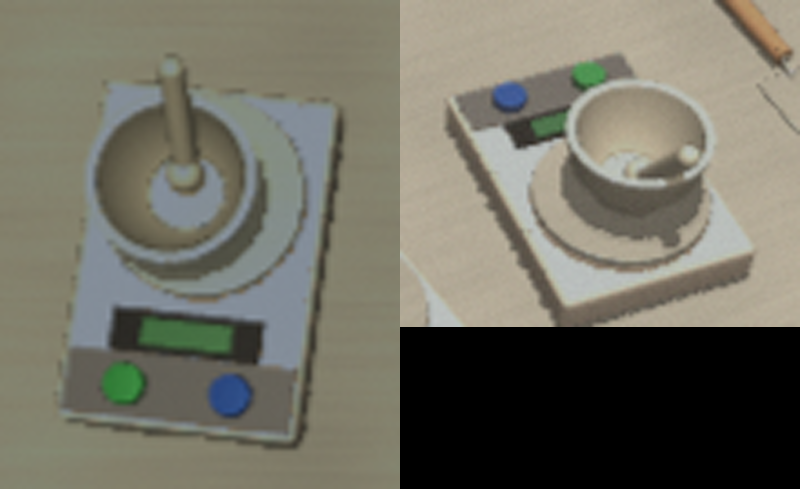

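The two views agree to about 3 mm and give a key spacing of 69.5 mm against the expected 70. Housing size and yaw are also consistent. I'll use the mean of both, with the fingers closing across the balance so the body stays clear of the mortar.

```bash
cat > m.py <<'E'
from h import *
from plant import r,effector,optics
G=np.array([.4425,.2828]);Bl=np.array([.4364,.2135])
y=np.append(G-Bl,0);y/=np.linalg.norm(y);z=np.array([0,0,-1.])
R=min((np.c_[np.cross(s*y,z),s*y,z] for s in(1,-1)),key=lambda R:-np.trace(R.T@r.read_orientation()))
def at(p,h): return [p[0],p[1],h]
E
python3 - <<'E'
from m import *
effector.command_gripper(0.0,10)
r.move_pose(at(G,.2),R)
r.move_straight(at(G,.075),.12)
print(r.read_time_s(),r.read_ee_pos(),r.read_grip_width(),R.round(2).tolist())
print([r.read_ft_force().round(2).tolist() for _ in range(3)])
d=optics.get_image("wrist");cv2.imwrite("pics/w.png",d["pixels"][:,:,::-1])
d=optics.get_image("scene");cv2.imwrite("pics/s2.png",cv2.resize(d["pixels"][100:240,300:500,::-1],(800,560),interpolation=2))
E
```

```text
3.9 [0.44292115 0.28313965 0.07559148] 0.00017668714803895558 [[-1.0, 0.09, 0.0], [0.09, 1.0, 0.0], [0.0, 0.0, -1.0]]
[[-1.2, -0.67, 0.24], [-1.2, -0.67, 0.24], [-1.2, -0.67, 0.24]]
```

View pics/w.png

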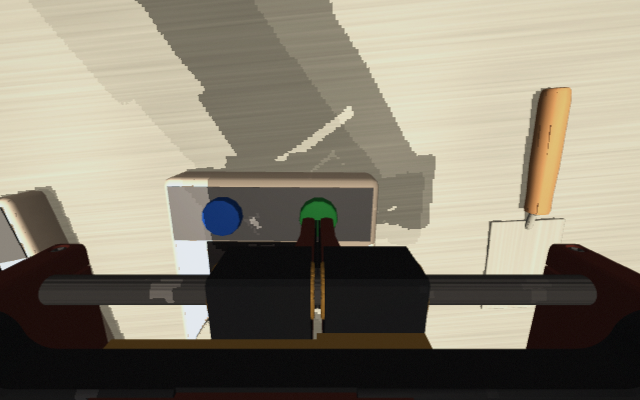

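View pics/s2.png

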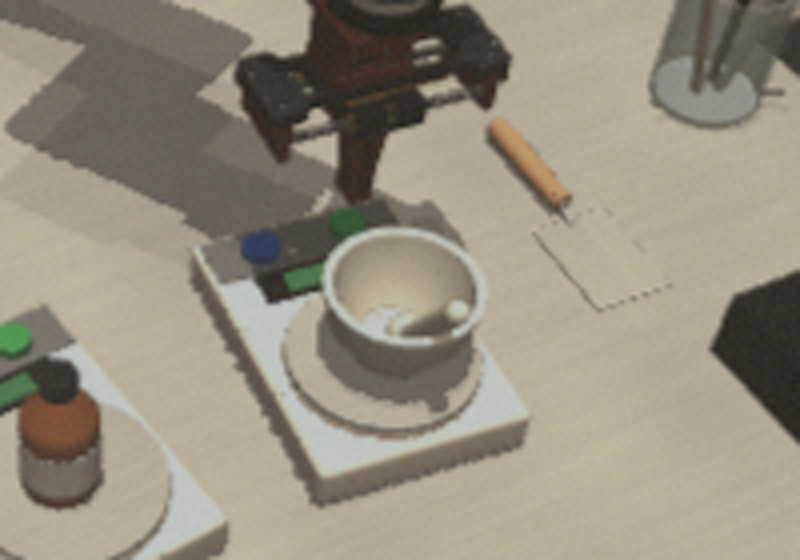

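The wrist view shows the closed fingertips lined up over the green key at (318,212), with the blue key clear at (221,216). The scene view shows the fingers above the green key and well clear of the mortar. Next I'll press the green key.

```bash
cat >> m.py <<'E'
def press(p):
    r.move_straight(at(p,.052),.06); r.wait(.3); f0=r.read_ft_force()[2]
    print("hover",r.read_ee_pos().round(4),f0)
    for h in np.arange(.048,.0419,-.001):
        hit=r.move_straight(at(p,h),.01,force_limit=6); r.wait(.15)
        f=r.read_ft_force()[2]-f0; print(h.round(4),r.read_ee_pos().round(4),f.round(2),hit)
        if f>3.7 or hit: break
    r.wait(.2)
E
python3 - <<'E'
from m import *
press(G)
r.move_straight(at(G,.075),.05); print(r.read_time_s())
E
```

```text
hover [0.4427 0.2829 0.0522] 0.3646493267284204
0.048 [0.4425 0.2828 0.048 ] -0.01 False
0.047 [0.4425 0.2828 0.047 ] 1.3 False
0.046 [0.4425 0.2828 0.046 ] 1.33 False
0.045 [0.4426 0.2828 0.0451] 3.1 False
0.044 [0.4425 0.2828 0.044 ] 3.56 False
0.043 [0.4425 0.2828 0.043 ] 3.12 False
0.042 [0.4425 0.2828 0.042 ] 4.74 False
8.9417
```

The force profile matches the key spring: about 6 mm of travel, past registering and short of the stop. Next is the blue key, then withdraw.

```bash
python3 - <<'E'
from m import *
r.move_straight(at(Bl,.075),.08)
press(Bl)
r.move_straight(at(Bl,.075),.05); r.move_straight(at(Bl,.22),.12)
r.wait(.3); print(r.read_time_s(),r.read_ft_force())
d=optics.get_image("scene");cv2.imwrite("pics/s3.png",d["pixels"][:,:,::-1])
D=pickle.load(open("scene.pkl","rb"))
for c,b in zip("gb",((379,148,396,163),(357,154,373,169))): print(blob(D,c,b),blob(d,c,b))
E
```

```text
hover [0.4366 0.2136 0.0523] -0.6514913498770238
0.048 [0.4364 0.2135 0.048 ] 0.95 False
0.047 [0.4364 0.2135 0.047 ] 2.42 False
0.046 [0.4364 0.2135 0.046 ] 2.88 False
0.045 [0.4364 0.2135 0.045 ] 3.67 False
0.044 [0.4364 0.2135 0.044 ] 3.04 False
0.043 [0.4365 0.2135 0.043 ] 4.28 False
16.1417 [ 0.26842597  0.48165356 -0.40193015]Traceback (most recent call last):
  File "<stdin>", line 8, in <module>
  File "h.py", line 12, in blob
    i=1+s[1:,4].argmax(); return c[i]+[x0,y0],s[i,4]
        ~~~~~~~~~~~~~~^^
ValueError: attempt to get argmax of an empty sequence
```

View pics/s3.png

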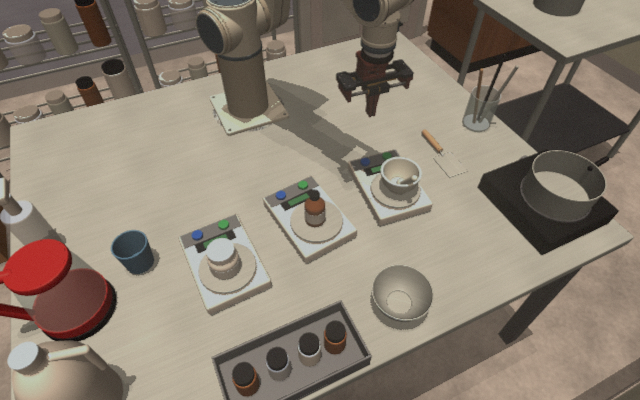

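The picture shows both keys, now in shadow at (387,155) and (365,161), along with the mortar at (400,176) and everything else where it was, and the gripper clear. The colour check failed only because of that shadow. Handing in.

```bash
python3 -c "
from plant import r
print(r.hand_in())"
```

```text
the job is handed in; nothing more can be done
None
```

I pressed the green key about 6 mm down, then the blue key about 5 mm (both register at 3 mm, and neither reached its stop). The arm is withdrawn, nothing else on the bench looks moved, and the job was handed in at about 16 s with no verdict returned.

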